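# Press the lid onto a glaze jar with the lever press

### The job

One of the glaze jars on the ware board has its lid only perched on the neck: stand that jar upright in the middle of the press's anvil, pull the lever all the way down so that the ram presses the lid fully home, then ease the lever slowly back up to its rest without letting it fly. Leave the jar on the anvil, press the lid only with the press, keep the jar upright throughout, and do not disturb anything else on the table.

Things in the scene. Friction and masses are not known exactly. Their poses are not given: they have to be found in the camera images.
- jar: squat white ceramic jar on the ware board with its lid perched high: round body 58 mm in diameter, 62 mm tall, neck 42 mm in diameter; its lid (51 mm diameter, 14 mm thick) stands 9 to 12 mm above the shoulder, so the neck shows as a gap, its top 85 to 88 mm above the jar's underside (76 mm when home). About 0.33 kg. Origin: centre of the jar's underside, z up
- jar_lid (a joint): the lid's slide along the jar's neck, m: 0 = perched highest, 0.012 = fully home on the shoulder. It is stiff (about 10 N) and stays where it is pushed
- jar_lid_top (a point): centre of the top face of the jar's lid
- press: grey fixed C-frame press, 270 mm tall: base plate 200 x 200 x 25 mm; column (70 x 40 mm) 85 to 125 mm to the -y side of the anvil's axis; an arm (60 mm deep in x, underside 215 mm up) from column over the anvil; lever outside the column, on the -y side. Open at its front (-x), +y and +x sides. Origin: on the table straight below the anvil's centre, axes along the base plate
- anvil (a point): centre of the flat top of the press's round steel anvil (84 mm diameter, top 45 mm above the table), straight below the ram. With the lever up the ram's foot (40 mm diameter) hangs 140 mm above this point, so the jar goes in with the tool leaning back to the front of the press
- lever_bar (a point): middle of the lever's black round handle bar: 20 mm in diameter, 94 mm long, lying along the press's y axis, free to be gripped or hooked over its whole length (its +y end joins the lever arm, 55 mm from this point). About 340 mm above the table with the lever up, 220 mm with it down
- lever_pivot (a point): point on the lever's hinge axis level with the middle of the bar; the axis runs along the press's y axis, 190 mm above the table, and the bar's centre circles it at 150 mm
- lever (a joint): lever angle, rad: 0 = fully up at its stop (arm 80 degrees above level, leaning to the press's front, -x), 1.2 = fully down at its stop (11 degrees above level, pointing to -x). Pulling the bar to the front and down increases it; the ram sinks 54 mm per rad. A spring (about 4 N at the bar when up, 13 N down, 4 N more as the lid goes on) makes it fly back if let go when down
- board: fixed wooden ware board 130 x 320 x 18 mm carrying three pots in a row about 115 mm apart along its y axis, in any order; origin at the centre of its underside
- closed_jar: a jar exactly like the working jar but with its lid already fully home (76 mm tall); a bystander on the ware board
- cup: small white porcelain cup, 64 mm across, 60 mm tall, bystander on the ware board; origin at the centre of its underside
- bowl_a: white porcelain bowl with a blue band, 124 mm across, 62 mm tall, bystander; origin at the centre of its underside
- bowl_b: white porcelain bowl with a blue band, 116 mm across, 58 mm tall, bystander to the right in front of the press; origin at the centre of its underside
- mug: blue mug, 76 mm across, 85 mm tall, bystander; origin at the centre of its underside
- brush: brush lying flat, 200 mm long, bystander; origin near its middle
- rib: flat dark wooden throwing rib, 110 x 50 x 8 mm, lying on the table, bystander
Not all that is in view belongs to the job. Leave any pink, red or turquoise look-alike of the jar alone.

How it is judged:
By the outcome, as a careful person would: the job done as asked, in the order asked, and still so for the second after the job is handed in, with the robot touching nothing.
It also fails if it takes over 69 s, if anything falls off the work surface, if the arm or the gripper's body presses on something with over 40 N, if the wrist force passes 120 N, or if a joint passes its speed limit or range.

### The arm

A 6-joint arm with a two-finger parallel gripper is mounted at the origin on the work surface. World frame = base frame: x ahead of the robot, y to its left, z up, the work surface at z = 0. Lengths are in m, angles in rad, forces in N, time in s.
With the tool pointing down it reaches from about 0.35 to 0.85 m from the base axis. Payload 8.1 kg.
Tool frame: the origin (TCP) lies between the finger pads; the fingertips stand 11 mm ahead of it and the grasp point (between the pads) lies 8 mm behind it (robot.tips_ahead is the distance from the TCP to the fingertips, in m); z points along the fingers, y is the line along which they close (so a half turn about z gives the same grasp; the last joint's range is limited). The gripper opens to 93 mm and grips with 3 to 60 N. Pads are 15 mm wide; open, the fingers measure 128 mm over their backs; the gripper's body (75 mm by 188 mm) begins 65 mm behind the grasp point.
Start: joints at [1.075, 0.13, 1.488, -0, 1.523, -0.085], TCP at [0.24, 0.55, 0.23] pointing down, gripper open.
Joint ranges: [-2.96, 2.96], [-0.89, 2.26], [0.02, 2.5], [-1.34, 4.48], [0, 2.73], [-2.66, 2.66]. Speed limits (rad/s): [2.39, 2.39, 2.79, 3.14, 3.14, 3.14].

### API

Orientations are given as a rotation vector (axis times angle).
In Python, from plant import robot gives the robot as it stands. The module is installed in compiled form; this text tells all that it offers.
- The arm moves only by the tool move_arm, never from a script. Its argument "deltas" is one flat list of numbers, 7 for each row, row after row: the shift along the tool's x, y, z in m, then the turn, a rotation vector about the tool's x, y, z in rad, then the opening, from 0 (shut) to 1 (fully open). A call has 1 to 12 rows; each row is the pose to reach, as a shift and turn from the pose commanded when the call began, along the tool's axes at that moment; what a row does not reach only later rows make up. A row lasts 1/8 s, in which the tool goes at most 62.5 mm and 10.7 degrees, less where a joint would pass 70% of its speed; a pose out of reach is approached as far as the arm can. A call with a gripper value outside its range is refused whole. The fingers move at their own pace and stop on an object; "squeeze" is the grip in N (left out, the last holds). Time passes only in rows, so rows that repeat a pose let the fingers close. It gives the time, the measured TCP pose, the force, the opening and the grip force at its end, in the units of the state.
- robot.read_state(): the state, without advancing time (a new reading comes with each control period).
- robot.read_camera(name): name is "scene" or "side" or "wrist"; returns (picture, depth): 400x640x3 uint8, red, green, blue; 400x640 float32, m along the optical axis (not along the pixel's ray), 0 where there is no reading.
- robot.camera_model(name): a dict with "K" (3x3 intrinsics, pixels), "R" (3x3) and "t" (3): a world point X has camera coordinates R X + t; the wrist camera has in their place "tool_from_camera" (4x4, takes a point from camera to tool coordinates, whose origin is the TCP and whose axes are the flange's). Camera axes: x right, y down, z forward; pixel columns grow to the right and rows downward; lengths in m; the calibration is good to about 2 mm. A picture is of the moment at which its call begins: read the wrist's pose just before it. camera_model takes no time and is no camera call.
- robot.close_job(): hands the job in; it is judged then, once.
Trained networks look in the newest picture that a camera, given by its name, has taken for a name from the list of things; names that differ only in an ending like _2 or _b are one class to them, and where a whole thing is asked for, a point or a joint stands for the part that bears it (a point fixed in the world has none). Each returns a list of dicts, best first, with "confidence" (0 to 1); they miss things now and then, are a little off and sometimes report something else, mostly with a low value. They report only what shows in the picture. A call takes as long as a camera call. They do not tell look-alikes from the thing itself.
- robot.recognise(camera, label): "uv" ([column, row] in pixels, amid what is visible of it).
The state is a dict: "t": time; "q": joint angles; "dq": joint speeds; "joint_torque": joint torques, N m; "tool_pos": TCP position; "orientation": TCP orientation; "force": force on the tool from outside, world axes, zero at the start; "wrist_torque": the same for the moment, N m; "opening": finger opening in m; "gripper_force": force on a finger pad.
Only numpy, scipy, OpenCV 4.12 (cv2) and the standard library are available. Lean on these libraries where they do the work, as an engineer would, in place of code of your own. Each camera call takes 0.05 s, during which the arm holds its last target. There are 200 camera calls.

## Working session

There is one attempt and no reset: what is moved stays moved. The work goes in short steps, Python scripts to look and compute and a tool call to move; the robot and the scene stay as the last step left them, time stands still between calls to the robot, and variables do not carry over. Pictures are saved under pics/ and viewed, at most 13 in all, crops included, and the job is handed in when it is done.

Besides the shell and the picture viewer there is one more tool, called after "Emit:" by a JSON object that holds its "api" and its "payload". move_arm: Moves the arm, as the interface text tells. Its arguments: {"type":"object","properties":{"deltas":{"type":"array","items":{"type":"number"}},"squeeze":{"type":"number"}},"required":["deltas"]}

```bash
mkdir -p pics; cat > h.py <<'E'
import numpy as np, cv2
from plant import robot
from scipy.spatial.transform import Rotation as Ro
def snap(n,f):
    s=robot.read_state(); im,d=robot.read_camera(n); cv2.imwrite('pics/'+f+'.png',im[:,:,::-1]); np.savez('pics/'+f+'.npz',d=d,im=im,p=s['tool_pos'],o=s['orientation']); return im,d
def cloud(n,f):
    z=np.load('pics/'+f+'.npz'); d=z['d']; m=robot.camera_model(n); K=np.array(m['K'])
    v,u=np.mgrid[0:400,0:640]
    P=np.stack([(u-K[0,2])/K[0,0]*d,(v-K[1,2])/K[1,1]*d,d],-1)
    if 'R' in m: W=(P-np.array(m['t']))@np.array(m['R'])
    else:
        T=np.array(m['tool_from_camera']); W=(P@T[:3,:3].T+T[:3,3])@Ro.from_rotvec(z['o']).as_matrix().T+z['p']
    W[d==0]=np.nan
    return W
E
python3 - <<'E'
from h import *
for n in('scene','side'):
    snap(n,n+'0'); W=cloud(n,n+'0')
    for l in('jar','closed_jar','cup','press','anvil','lever_bar','board','bowl_a','mug'):
        for r in robot.recognise(n,l)[:3]:
            u,v=map(int,r['uv']); print(n,l,(u,v),round(r['confidence'],2),np.round(np.nanmedian(W[v-1:v+2,u-1:u+2].reshape(-1,3),0),3))
E
```

```text
scene jar (333, 318) 0.82 [0.751 0.309 0.089]
scene jar (339, 206) 0.82 [0.457 0.052 0.087]
scene jar (426, 220) 0.65 [0.287 0.299 0.089]
scene closed_jar (411, 263) 0.8 [0.445 0.363 0.092]
scene cup (343, 246) 0.62 [0.537 0.151 0.031]
scene press (262, 200) 0.91 [ 0.617 -0.179  0.04 ]
scene press (298, 288) 0.36 [0.745 0.145 0.012]
scene press (240, 137) 0.35 [ 0.608 -0.243  0.347]
scene anvil (264, 203) 0.8 [ 0.615 -0.172  0.025]
scene lever_bar (238, 139) 0.61 [ 0.616 -0.242  0.345]
scene board (377, 270) 0.76 [0.514 0.288 0.018]
scene bowl_a (301, 289) 0.97 [0.74  0.152 0.006]
scene bowl_a (266, 140) 0.59 [ 0.418 -0.384  0.021]
scene mug (231, 155) 0.79 [ 0.558 -0.433  0.006]
side jar (208, 229) 0.9 [0.256 0.28  0.064]
side jar (301, 245) 0.85 [0.423 0.018 0.062]
side jar (306, 163) 0.61 [0.715 0.295 0.067]
side closed_jar (235, 188) 0.95 [0.425 0.351 0.095]
side closed_jar (263, 189) 0.42 [0.482 0.267 0.105]
side cup (294, 200) 0.6 [0.557 0.194 0.05 ]
side cup (264, 190) 0.34 [0.483 0.26  0.105]
side press (378, 228) 0.69 [ 0.68  -0.087  0.023]
side anvil (382, 230) 0.85 [ 0.685 -0.103  0.022]
side lever_bar (418, 203) 0.96 [ 0.821 -0.143  0.082]
side board (270, 212) 0.68 [0.479 0.236 0.017]
side bowl_a (396, 316) 0.81 [ 0.456 -0.34   0.013]
side bowl_a (338, 179) 0.66 [0.779 0.187 0.016]
side mug (437, 297) 0.97 [ 0.594 -0.388  0.013]
```

View pics/scene0.png

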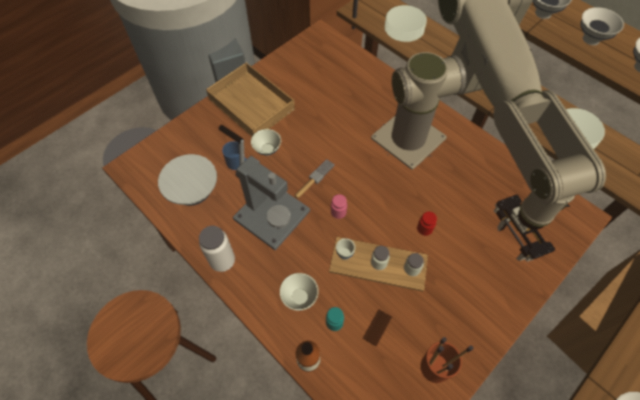

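View pics/side0.png

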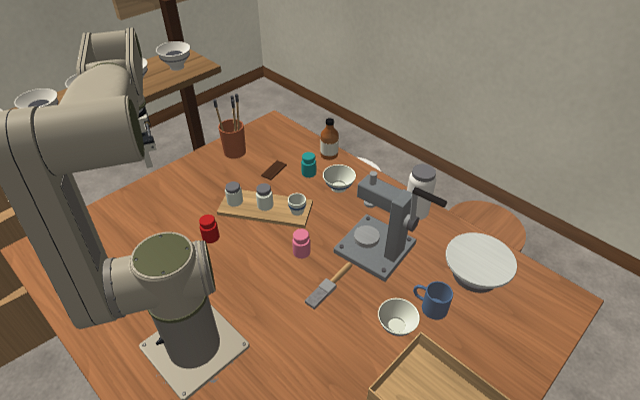

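The side picture shows the board at (265,207), carrying two grey-lidded jars at (235,193) and (264,196) and the cup at (297,203). The press is at (375,225).

Possible jars in the side picture: (235,193), (264,196), red (208,229), pink (301,243) and turquoise (308,164). Depth puts the top of the (264) jar about 10 mm above its neighbour, so I choose the middle one. Next I check it in a close crop.

```bash
python3 - <<'E'
from h import *
a=cv2.imread('pics/side0.png')[165:235,205:325]; b=cv2.imread('pics/scene0.png')[225:295,320:440]
cv2.imwrite('pics/crop.png',np.vstack([cv2.resize(x,(514,300),interpolation=cv2.INTER_CUBIC) for x in(a,b)]))
def sel(W,x0,x1,y0,y1,z0,z1):
    P=W.reshape(-1,3); m=(P[:,0]>x0)&(P[:,0]<x1)&(P[:,1]>y0)&(P[:,1]<y1)&(P[:,2]>z0)&(P[:,2]<z1); return P[m]
def rect(P): 
    r=cv2.minAreaRect((P[:,:2]*1000).astype(np.float32)); return np.round(r[0],1),np.round(r[1],1),round(r[2],1)
for n in('scene','side'):
    W=cloud(n,n+'0'); print(n)
    P=sel(W,.35,.6,.1,.45,.088,.12)
    for s in [(.40,.455),(.455,.53)]:
        Q=P[(P[:,0]>s[0])&(P[:,0]<s[1])]; 
        if len(Q)>5: print('lid',len(Q),np.round(np.median(Q,0),3),np.round(np.percentile(Q[:,2],[50,80,97]),3),cv2.minEnclosingCircle((Q[:,:2]*1000).astype(np.float32)))
    print('board',rect(sel(W,.35,.65,.1,.45,.012,.023)))
    print('base',rect(sel(W,.45,.8,-.35,0.05,.02,.03)))
    Q=sel(W,.5,.75,-.25,0,.040,.049); print('anvil',len(Q),rect(Q), np.round(np.median(Q,0),3))
    Q=sel(W,.45,.8,-.4,0.05,.315,.36); print('bar',len(Q),rect(Q),np.round(Q.mean(0),3),Q[:,2].max())
    Q=sel(W,.45,.8,-.4,0.05,.262,.28); print('armtop',len(Q),rect(Q))
E
```

```text
scene
lid 181 [0.43  0.366 0.094] [0.094 0.097 0.1  ] ((428.2812194824219, 364.6656494140625), 26.94428253173828)
lid 195 [0.494 0.273 0.104] [0.104 0.106 0.109] ((491.55316162109375, 271.57525634765625), 26.45462989807129)
board (array([553.8, 312.8]), array([282.2, 319.4]), 32.7)
base (array([594.2, -94. ]), array([209.1, 329.9]), 75.2)
anvil 352 (array([ 626. , -126.7]), array([161.6, 167. ]), 7.9) [ 0.621 -0.093  0.045]
bar 200 (array([ 618.2, -278.8]), array([24. , 99.1]), 6.0) [ 0.619 -0.271  0.342] 0.35425256574724884
armtop 813 (array([ 627.9, -145.6]), array([ 70.8, 183.7]), 6.1)
side
lid 112 [0.423 0.363 0.093] [0.093 0.095 0.098] ((423.9820251464844, 363.28399658203125), 26.25063705444336)
lid 150 [0.483 0.266 0.102] [0.102 0.105 0.108] ((485.9709167480469, 271.1774597167969), 27.05178451538086)
board (array([543.5, 306.1]), array([274.6, 322. ]), 31.9)
base (array([ 590.7, -168.3]), array([280.8, 362.5]), 0.1)
anvil 391 (array([ 620.1, -134.1]), array([ 84.8, 166.2]), 6.2) [ 0.612 -0.096  0.044]
bar 287 (array([ 611.2, -281.7]), array([22.5, 96.3]), 6.8) [ 0.61  -0.281  0.341] 0.3501850579918699
armtop 797 (array([ 624.8, -151. ]), array([ 73.4, 186.5]), 5.1)
```

View pics/crop.png

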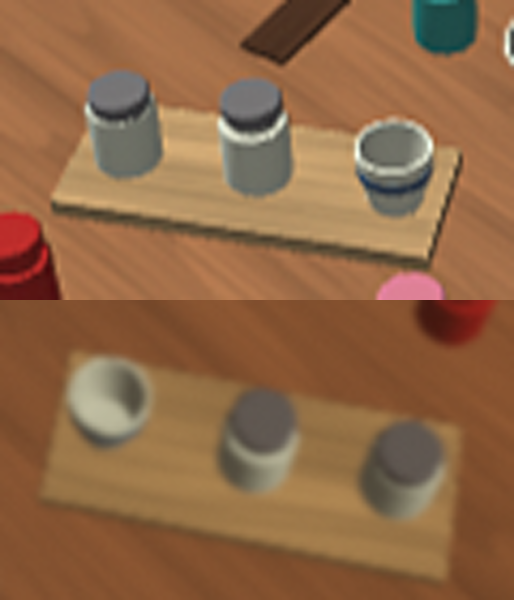

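The crop shows the middle jar with a neck gap at side crop (255,125). The left jar's lid is home and the cup is on the right. So the middle jar, at about (0.489, 0.271), is the one to move.

```bash
cat >> h.py <<'E'
def Rt(yaw,tilt):
    "tool z at yaw (deg), tilt from straight down; y horizontal, sign nearest the present one"
    a,t=np.radians([yaw,tilt]); z=np.array([np.sin(t)*np.cos(a),np.sin(t)*np.sin(a),-np.cos(t)])
    y=np.array([-np.sin(a),np.cos(a),0]); R0=Ro.from_rotvec(robot.read_state()['orientation']).as_matrix()
    if y@R0[:,1]<0: y=-y
    return np.stack([np.cross(y,z),y,z],1)
def plan(pos,R=None):
    s=robot.read_state(); R0=Ro.from_rotvec(s['orientation']).as_matrix(); 
    R=R0 if R is None else R
    print('delta',np.round(R0.T@(np.array(pos)-s['tool_pos']),4),np.round(Ro.from_matrix(R0.T@R).as_rotvec(),4))
E
python3 - <<'E'
from h import *
s=robot.read_state(); print(s['t'],s['tool_pos'],np.round(Ro.from_rotvec(s['orientation']).as_matrix(),3).tolist(), s['opening'])
print(robot.camera_model('wrist'))
plan([.36,.19,.28],Rt(33,55))
E
```

```text
1.0 [0.2395864  0.55012137 0.22966033] [[-0.917, 0.399, 0.0], [0.399, 0.917, 0.0], [-0.0, 0.0, -1.0]] 0.09321987558828958
{'K': array([[275.98096796,   0.        , 317.44385179],
       [  0.        , 275.98096796, 204.848802  ],
       [  0.        ,   0.        ,   1.        ]]), 'tool_from_camera': array([[ 1.12563732e-03, -9.56669401e-01, -2.91174158e-01,
         8.12011640e-02],
       [ 9.99999332e-01,  1.00001333e-03,  5.80252113e-04,
         5.77735133e-04],
       [-2.63931402e-04, -2.91174617e-01,  9.56669887e-01,
        -1.55513495e-01],
       [ 0.00000000e+00,  0.00000000e+00,  0.00000000e+00,
         1.00000000e+00]])}
delta [-0.2542 -0.2821 -0.0504] [-0.4723 -0.8784 -0.9074]
```

Emit:
{"api": "move_arm", "payload": {"deltas": [-0.06, -0.07, -0.03, -0.06, -0.11, -0.115, 1, -0.12, -0.14, -0.05, -0.12, -0.22, -0.23, 1, -0.16, -0.19, -0.05, -0.18, -0.33, -0.34, 1, -0.2, -0.23, -0.05, -0.24, -0.44, -0.455, 1, -0.235, -0.265, -0.05, -0.3, -0.56, -0.57, 1, -0.254, -0.282, -0.05, -0.36, -0.67, -0.69, 1, -0.254, -0.282, -0.05, -0.42, -0.78, -0.8, 1, -0.254, -0.282, -0.05, -0.472, -0.878, -0.907, 1, -0.254, -0.282, -0.05, -0.472, -0.878, -0.907, 1, -0.254, -0.282, -0.05, -0.472, -0.878, -0.907, 1]}}

```text
t: 2.25
tool_pos: [0.4932, 0.2664, 0.2643]
orientation: [-0.642, 2.142, 0.33]
force: [-0.5, 0.8, -0.8]
opening: 0.093
gripper_force: 0.0
```

```bash
python3 - <<'E'
from h import *
s=robot.read_state(); print(s['t'],s['tool_pos'],np.round(s['q'],2),np.round(Ro.from_rotvec(s['orientation']).as_matrix(),3).tolist())
snap('wrist','w0'); W=cloud('wrist','w0')
P=W.reshape(-1,3)
for z0,z1 in((.098,.112),(.087,.098)):
    m=(abs(P[:,0]-.47)<.1)&(abs(P[:,1]-.31)<.13)&(P[:,2]>z0)&(P[:,2]<z1); Q=P[m]; print(len(Q),np.round(np.median(Q,0),3),cv2.minEnclosingCircle((Q[:,:2]*1000).astype(np.float32)))
E
```

```text
2.25 [0.49319779 0.26639057 0.26428604] [ 0.2  -0.89  2.47  0.47  0.73 -2.17] [[-0.504, -0.553, 0.663], [-0.327, 0.833, 0.446], [-0.799, 0.007, -0.601]]
2744 [0.484 0.27  0.104] ((488.6114196777344, 273.0248107910156), 25.55794334411621)
3280 [0.425 0.359 0.094] ((456.4071044921875, 319.71453857421875), 81.51515197753906)
```

View pics/w0.png

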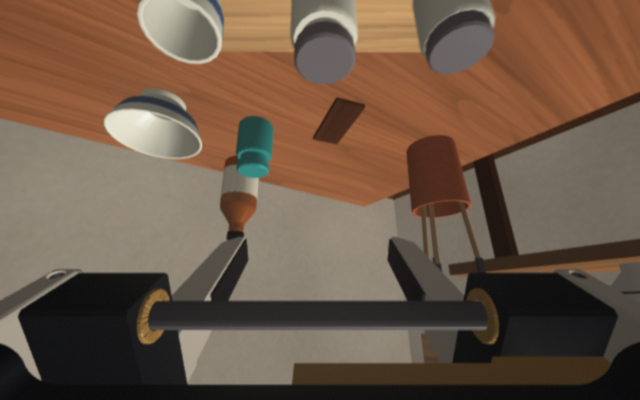

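The wrist picture shows the target jar's lid at (325,55) with the neck gap. The closed jar is at (455,40) and the cup at (185,30). The arm stopped at its fold limit, so this pose is too close in. I'll try a smaller tilt and fit the kinematics from the states so the poses can be planned.

```bash
python3 - <<'E'
from h import *
plan([.47,.25,.25],Rt(33,42))
E
```

```text
delta [ 0.0268  0.0002 -0.0151] [0.0117 0.1929 0.0028]
```

Emit:
{"api": "move_arm", "payload": {"deltas": [0.027, 0, -0.015, 0.012, 0.19, 0, 1, 0.027, 0, -0.015, 0.012, 0.19, 0, 1, 0.027, 0, -0.015, 0.012, 0.19, 0, 1, 0.027, 0, -0.015, 0.012, 0.19, 0, 1]}}

```text
t: 2.8
tool_pos: [0.4687, 0.2526, 0.2519]
orientation: [-0.691, 2.323, 0.267]
force: [0.1, -0.8, 0.2]
opening: 0.0931
gripper_force: 0.0
```

```bash
python3 - <<'E'
from h import *
s=robot.read_state(); print(s['t'],np.round(s['tool_pos'],4),np.round(s['q'],4).tolist(),np.round(s['dq'],2),np.round(s['orientation'],4).tolist(),np.round(Ro.from_rotvec(s['orientation']).as_matrix(),3).tolist())
E
```

```text
2.8 [0.4687 0.2526 0.2519] [0.2431, -0.8262, 2.3664, 0.2833, 0.9142, -1.9993] [-0.    0.    0.   -0.01  0.01  0.01] [-0.6911, 2.3228, 0.2671] [[-0.621, -0.547, 0.562], [-0.405, 0.837, 0.367], [-0.671, 0.001, -0.741]]
```

```bash
cat > kin.py <<'E'
from h import *
from scipy.optimize import least_squares
D=[([1.075,.13,1.488,0,1.523,-.085],[.2396,.5501,.2297],None),
([.2,-.89,2.47,.47,.73,-2.17],[.4932,.2664,.2643],[.663,.446,-.601]),
([0.2431,-0.8262,2.3664,0.2833,0.9142,-1.9993],[.4687,.2526,.2519],[.562,.367,-.741])]
e=lambda a,q:Ro.from_euler(a,q)
def fk(q,k):
    a,b,h,L2,ex,L3,Lt=k
    Rw=e('z',q[3])*e('y',q[4])
    p=e('z',q[0]).apply(np.array([a,b,h])+e('y',q[1]).apply(np.array([0,0,L2])+e('y',q[2]).apply(np.array([ex,0,L3])+Rw.apply([0,0,Lt]))))
    return p,e('z',q[0])*e('y',q[1]+q[2])*Rw*e('z',q[5])
def res(k): return np.concatenate([np.subtract(fk(q,k)[0],p) for q,p,_ in D]+[(k-K0)*1e-4])
K0=np.array([0,0,.4,.4,0,.4,.3]); K=least_squares(res,K0).x
lo=np.array([-2.96,-.89,.02,-1.34,0,-2.66]); hi=np.array([2.96,2.26,2.5,4.48,2.73,2.66])
C=Ro.from_matrix(fk(D[2][0],K)[1].as_matrix().T@Ro.from_rotvec([-0.6911,2.3228,0.2671]).as_matrix())
def R2(yaw,tilt,flip=0):
    a,t=np.radians([yaw,tilt]); z=np.array([np.sin(t)*np.cos(a),np.sin(t)*np.sin(a),-np.cos(t)]); y=np.array([-np.sin(a),np.cos(a),0])*(1-2*flip)
    return Ro.from_matrix(np.stack([np.cross(y,z),y,z],1))
def ik(pos,R,q0=None):
    best=None
    for s in ([q0] if q0 is not None else [[.3,-.5,2.2,.1,.9,-1.9],[-.2,-.2,2,.1,.9,1.2],[.3,0,2,.5,1.2,-.5],[0,-.4,2.2,2.5,1,0]]):
        def f(q):
            p,Rq=fk(q,K); return np.concatenate([(p-pos)*5,(R.inv()*Rq*C).as_rotvec()])
        r=least_squares(f,np.clip(s,lo+.01,hi-.01),bounds=(lo,hi))
        m=min((r.x-lo).min(),(hi-r.x).min())
        if best is None or (r.cost<1e-6)*(1+m)-r.cost>best[0]: best=((r.cost<1e-6)*(1+m)-r.cost,r.x,r.cost,m)
    return best
E
python3 - <<'E'
from kin import *
print(np.round(K,3),np.abs(res(K)).max(),np.round(C.as_matrix(),3).tolist())
for q,p,z in D: print(np.round(fk(q,K)[1].as_matrix()[:,2],3),z)
for t in(40,45,50,55):
  for y in (20,33,45,60):
    for f in(0,1):
      b=ik([.489,.271,.05],R2(y,t,f)); g=ik(np.array([.489,.271,.08])-.1*R2(y,t).as_matrix()[:,2],R2(y,t,f))
      if b[2]<1e-6: print('pick',t,y,f,np.round(b[1],2),round(b[3],2),'pre ok',g[2]<1e-6)
  for y in(-10,-20,-35):
    for f in (0,1):
      b=ik([.619,-.095,.08],R2(y,t,f))
      if b[2]<1e-6:print('place',t,y,f,np.round(b[1],2),round(b[3],2))
E
```

```text
[-0.008  0.051  0.336  0.374  0.08   0.562  0.372] 0.0005428005330234686 [[0.0, -1.0, 0.0], [1.0, 0.0, -0.0], [0.0, 0.0, 1.0]]
[ 0.     0.001 -1.   ] None
[ 0.665  0.443 -0.601] [0.663, 0.446, -0.601]
[ 0.561  0.367 -0.741] [0.562, 0.367, -0.741]
pick 40 20 0 [ 0.46 -0.3   2.41 -0.23  0.34 -1.27] 0.09 pre ok False
pick 40 20 1 [ 0.46 -0.29  2.41 -0.23  0.34  1.87] 0.09 pre ok False
pick 40 33 0 [ 0.3  -0.31  2.42  0.49  0.39 -2.24] 0.08 pre ok False
pick 40 33 1 [ 0.3  -0.31  2.42  0.49  0.39  0.9 ] 0.08 pre ok False
pick 40 45 1 [ 0.16 -0.26  2.38  0.79  0.56  0.36] 0.12 pre ok True
pick 40 60 1 [ 0.04 -0.13  2.27  0.87  0.79 -0.01] 0.23 pre ok True
place 40 -10 0 [-0.27 -0.16  2.24  0.17  0.38 -1.8 ] 0.26
place 40 -10 1 [-0.27 -0.16  2.24  0.17  0.38  1.34] 0.26
place 40 -20 0 [-0.16 -0.14  2.22 -0.32  0.39 -1.13] 0.28
place 40 -20 1 [-0.16 -0.14  2.22 -0.32  0.39  2.01] 0.28
place 40 -35 0 [-0.02 -0.05  2.14 -0.72  0.57 -0.46] 0.36
pick 45 20 0 [ 0.47 -0.31  2.48 -0.43  0.21 -1.07] 0.02 pre ok False
pick 45 20 1 [ 0.47 -0.31  2.48 -0.43  0.21  2.08] 0.02 pre ok False
pick 45 33 0 
[... 531 characters left out ...]
96  0.53 -0.21] 0.31
pick 50 45 1 [ 0.07 -0.25  2.49  1.29  0.55 -0.18] 0.01 pre ok False
pick 50 60 1 [-0.08 -0.08  2.34  1.18  0.84 -0.38] 0.16 pre ok True
place 50 -10 0 [-0.28 -0.19  2.37  0.72  0.13 -2.35] 0.13
place 50 -10 1 [-0.28 -0.19  2.37  0.72  0.13  0.79] 0.13
place 50 -20 0 [-0.14 -0.16  2.34 -1.03  0.19 -0.42] 0.16
place 50 -35 0 [ 0.05 -0.04  2.23 -1.22  0.52  0.06] 0.12
pick 55 60 0 [-0.13 -0.02  2.36  1.32  0.9   2.59] 0.07 pre ok False
pick 55 60 1 [-0.13 -0.02  2.36  1.32  0.9  -0.55] 0.14 pre ok True
place 55 -10 0 [-0.29 -0.17  2.41  2.13  0.11  2.52] 0.09
place 55 -10 1 [-0.29 -0.17  2.41  2.13  0.11 -0.63] 0.09
place 55 -20 0 [-0.13 -0.13  2.38  4.42  0.19  0.42] 0.06
```

```bash
python3 - <<'E'
from kin import *
for z in(.25,.2,.15,.1,.053):
  for y in (33,38):
    b=ik([.488,.271,z],R2(y,40)); print(z,y,np.round(b[1],2),b[2]<1e-6)
for p in([.488,.271,.13],[.50,.1,.2],[.5,-.05,.16],[.515,-.06,.105],[.619,-.095,.1]):
  b=ik(p,R2(-18,40)); print(p,np.round(b[1],2),b[2]<1e-6)
plan([.488,.271,.2],R2(36,40).as_matrix())
E
```

```text
0.25 33 [ 0.3  -0.68  2.27  0.23  0.88 -1.94] True
0.25 38 [ 0.24 -0.66  2.26  0.34  0.92 -2.12] True
0.2 33 [ 0.3  -0.63  2.34  0.26  0.78 -1.97] True
0.2 38 [ 0.24 -0.62  2.33  0.38  0.81 -2.17] True
0.15 33 [ 0.3  -0.56  2.39  0.29  0.66 -2.02] True
0.15 38 [ 0.24 -0.54  2.37  0.43  0.7  -2.24] True
0.1 33 [ 0.3  -0.45  2.42  0.36  0.53 -2.1 ] True
0.1 38 [ 0.24 -0.44  2.41  0.51  0.58 -2.34] True
0.053 33 [ 0.3  -0.32  2.43  0.47  0.4  -2.23] True
0.053 38 [ 0.24 -0.31  2.41  0.64  0.46 -2.49] True
[0.488, 0.271, 0.13] [ 0.81 -0.13  2.1  -0.77  0.98 -0.07] True
[0.5, 0.1, 0.2] [ 0.41 -0.62  2.33 -0.55  0.95 -0.63] True
[0.5, -0.05, 0.16] [-0.1  -0.8   2.5  -0.2   0.77 -1.26] False
[0.515, -0.06, 0.105] [-0.13 -0.61  2.5  -0.22  0.58 -1.24] False
[0.619, -0.095, 0.1] [-0.18 -0.19  2.22 -0.2   0.43 -1.29] True
delta [0.0154 0.0049 0.0561] [-0.0322  0.0375 -0.0379]
```

```bash
python3 - <<'E'
from kin import *
for z in(.2,.12,.053): plan([.4875,.2715,z],R2(33,40).as_matrix())
for p in([.488,.271,.165],[.55,.18,.165],[.60,.09,.165],[.60,.09,.1],[.61,0,.1],[.619,-.095,.1]):
 for y in (-18,-5,10,33):
  b=ik(p,R2(y,40),[.1,-.2,2.2,.2,.6,-1.6]); print(p,y,np.round(b[1],2),b[2]<1e-6)
E
```

```text
delta [0.0155 0.0055 0.056 ] [0.0022 0.0375 0.0016]
delta [0.0692 0.0055 0.1153] [0.0022 0.0375 0.0016]
delta [0.1141 0.0055 0.165 ] [0.0022 0.0375 0.0016]
[0.488, 0.271, 0.165] -18 [ 0.81 -0.19  2.08 -0.74  1.04 -0.13] True
[0.488, 0.271, 0.165] -5 [ 0.73 -0.34  2.21 -0.66  0.87 -0.42] True
[0.488, 0.271, 0.165] 10 [ 0.59 -0.5   2.32 -0.41  0.71 -0.93] True
[0.488, 0.271, 0.165] 33 [ 0.3  -0.58  2.37  0.28  0.69 -2.01] True
[0.55, 0.18, 0.165] -18 [ 0.54 -0.25  2.14 -0.68  0.88 -0.37] True
[0.55, 0.18, 0.165] -5 [ 0.43 -0.39  2.24 -0.5   0.72 -0.76] True
[0.55, 0.18, 0.165] 10 [ 0.27 -0.49  2.31 -0.1   0.62 -1.42] True
[0.55, 0.18, 0.165] 33 [-0.   -0.45  2.29  0.53  0.77 -2.43] True
[0.6, 0.09, 0.165] -18 [ 0.29 -0.26  2.15 -0.57  0.74 -0.64] True
[0.6, 0.09, 0.165] -5 [ 0.16 -0.36  2.22 -0.28  0.62 -1.15] True
[0.6, 0.09, 0.165] 10 [-0.01 -0.4   2.25  0.2   0.61 -1.88] True
[0.6, 0.09, 0.165] 33 [-0.21 -0.29  2.16  0.62  0.85 -2.66] False
[0.6, 0.09, 0.1] -18 [ 0.29 -0.15  2.18 -0.68  0.62 -0.5 ] True
[0.6, 0.09, 0.1] -5 [ 0.16 -0.24  2.26 -0.36  0.47 -1.05] True
[0.6, 0.09, 0.1] 10 [-0.01 -0.27  2.29  0.27  0.45 -1.95] True
[0.6, 0.09, 0.1] 33 [-0.17 -0.18  2.18  0.62  0.71 -2.66] False
[0.61, 0, 0.1] -18 [ 0.06 -0.2   2.23 -0.51  0.51 -0.83] True
[0.61, 0, 0.1] -5 [-0.08 -0.26  2.27 -0.01  0.43 -1.56] True
[0.61, 0, 0.1] 10 [-0.24 -0.24  2.26  0.54  0.53 -2.38] True
[0.61, 0, 0.1] 33 [-0.3  -0.12  2.1   0.54  0.79 -2.66] False
[0.619, -0.095, 0.1] -18 [-0.18 -0.19  2.22 -0.2   0.43 -1.29] True
[0.619, -0.095, 0.1] -5 [-0.32 -0.21  2.23  0.35  0.46 -2.07] True
[0.619, -0.095, 0.1] 10 [-0.46 -0.15  2.18  0.68  0.64 -2.66] False
[0.619, -0.095, 0.1] 33 [-0.43 -0.03  1.98  0.47  0.87 -2.66] False
```

Emit:
{"api": "move_arm", "payload": {"deltas": [0.0155, 0.0055, 0.056, 0, 0.0375, 0, 1, 0.03, 0.0055, 0.072, 0, 0.0375, 0, 1, 0.048, 0.0055, 0.092, 0, 0.0375, 0, 1, 0.069, 0.0055, 0.115, 0, 0.0375, 0, 1, 0.085, 0.0055, 0.133, 0, 0.0375, 0, 1, 0.1, 0.0055, 0.149, 0, 0.0375, 0, 1, 0.114, 0.0055, 0.165, 0, 0.0375, 0, 1, 0.114, 0.0055, 0.165, 0, 0.0375, 0, 1]}}

```text
t: 3.8
tool_pos: [0.4855, 0.2701, 0.0506]
orientation: [-0.701, 2.364, 0.255]
force: [-0.7, -0.2, -1.7]
opening: 0.0926
gripper_force: 0.0
```

```bash
python3 - <<'E'
from kin import *
snap('wrist','w1'); plan([.4875,.2715,.053],R2(33,40).as_matrix())
E
```

```text
delta [-0.0015  0.0004  0.0003] [ 0.0015 -0.0035  0.0004]
```

View pics/w1.png

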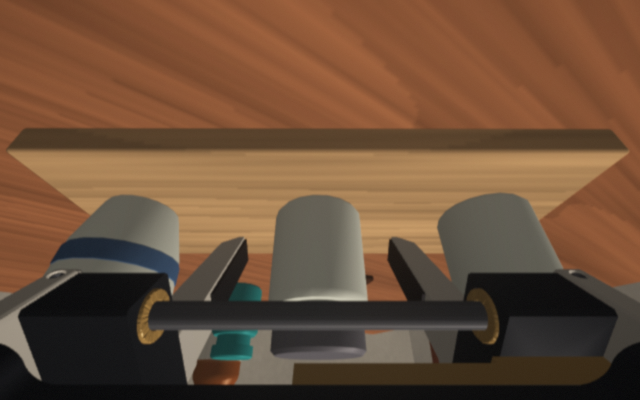

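The jar at (319,270) is centred between the fingers, which are clear of both neighbours. Closing.

Emit:
{"api": "move_arm", "payload": {"deltas": [0, 0, 0, 0, 0, 0, 0.8, 0, 0, 0, 0, 0, 0, 0.7, 0, 0, 0, 0, 0, 0, 0.6, 0, 0, 0, 0, 0, 0, 0.5, 0, 0, 0, 0, 0, 0, 0.4, 0, 0, 0, 0, 0, 0, 0.4, 0, 0, 0, 0, 0, 0, 0.4, 0, 0, 0, 0, 0, 0, 0.4], "squeeze": 25}}

```text
t: 4.85
tool_pos: [0.4877, 0.2709, 0.0538]
orientation: [-0.701, 2.36, 0.255]
force: [-5.8, 0.5, 5.7]
opening: 0.0575
gripper_force: 25.0
```

```bash
python3 - <<'E'
from kin import *
s=robot.read_state();p=s['tool_pos'];print(s['t'],p)
plan(p+[0,0,.05],Ro.from_rotvec(s['orientation']).as_matrix());plan(p+[0,0,.115]);
E
```

```text
4.85 [0.48768844 0.27089166 0.05381875]
delta [-0.0321  0.     -0.0383] [0. 0. 0.]
delta [-0.0738  0.     -0.0882] [0. 0. 0.]
```

Emit:
{"api": "move_arm", "payload": {"deltas": [-0.005, 0, -0.006, 0, 0, 0, 0.4, -0.016, 0, -0.019, 0, 0, 0, 0.4, -0.03, 0, -0.036, 0, 0, 0, 0.4, -0.045, 0, -0.054, 0, 0, 0, 0.4, -0.06, 0, -0.072, 0, 0, 0, 0.4, -0.074, 0, -0.088, 0, 0, 0, 0.4, -0.074, 0, -0.088, 0, 0, 0, 0.4]}}

```text
t: 5.72
tool_pos: [0.4886, 0.2708, 0.1703]
orientation: [-0.701, 2.357, 0.254]
force: [-0.3, 0.6, -2.8]
opening: 0.0573
gripper_force: 25.0
```

```bash
python3 - <<'E'
from kin import *
s=robot.read_state();print(np.round(s['tool_pos'],4),np.round(s['q'],2))
A=[([.52,.22,.17],22),([.56,.16,.17],8),([.60,.09,.17],-5),([.60,.09,.14],-18)]
for p,y in A: plan(p,R2(y,40).as_matrix())
# anvil from images: circle fit on points z .040-.049, band of colour
for n in('scene','side'):
    W=cloud(n,n+'0');P=W.reshape(-1,3);a=np.radians(6);X=np.array([np.cos(a),np.sin(a)]);Y=np.array([-np.sin(a),np.cos(a)])
    d=P[:,:2]-[.619,-.095]; m=(np.hypot(*d.T)<.06)&(P[:,2]>.038)&(P[:,2]<.052)
    Q=P[m];q=np.c_[d[m]@X,d[m]@Y]; print(n,len(Q),np.round(np.percentile(q,[1,5,50,95,99],axis=0)*1000,1).tolist())
    im=np.zeros((200,200),np.uint8)
    print(cv2.minEnclosingCircle((Q[:,:2]*1000).astype(np.float32)))
    m=(np.hypot(*d.T)<.2)&(P[:,2]>.015)&(P[:,2]<.033); q=np.c_[d[m]@X,d[m]@Y];print('base',np.round(np.percentile(q,[1,3,97,99],axis=0)*1000,1).tolist())
E
```

```text
[0.4886 0.2708 0.1703] [ 0.3  -0.61  2.38  0.28  0.71 -2.  ]
delta [ 0.0014 -0.0597 -0.0006] [0.1235 0.001  0.1489]
delta [ 8.000e-04 -1.318e-01 -1.000e-04] [0.2806 0.0011 0.336 ]
delta [ 0.0045 -0.2123 -0.003 ] [0.4266 0.0013 0.5097]
delta [ 0.0238 -0.2123  0.02  ] [0.5725 0.0014 0.6834]
scene 388 [[-38.1, -34.6], [-32.3, -29.5], [1.9, 5.2], [35.7, 39.8], [41.3, 44.2]]
((619.5684814453125, -90.03742980957031), 43.9962158203125)
base [[-176.7, -124.5], [-137.8, -116.0], [98.6, 67.4], [101.4, 70.1]]
side 398 [[-45.2, -37.0], [-41.1, -32.2], [-6.5, 2.2], [27.8, 36.4], [34.6, 41.7]]
((616.201904296875, -93.58971405029297), 45.02167510986328)
base [[-179.5, -131.8], [-145.4, -129.5], [87.3, 62.2], [94.2, 65.9]]
```

Emit:
{"api": "move_arm", "payload": {"deltas": [0, -0.03, 0, 0.062, 0, 0.074, 0.4, 0, -0.06, 0, 0.123, 0, 0.149, 0.4, 0, -0.095, 0, 0.2, 0, 0.24, 0.4, 0, -0.132, 0, 0.28, 0.001, 0.336, 0.4, 0.002, -0.17, -0.001, 0.35, 0.001, 0.42, 0.4, 0.0045, -0.2, -0.003, 0.427, 0.001, 0.51, 0.4, 0.014, -0.212, 0.008, 0.5, 0.001, 0.6, 0.4, 0.024, -0.212, 0.02, 0.5725, 0.001, 0.683, 0.4, 0.024, -0.212, 0.02, 0.5725, 0.001, 0.683, 0.4]}}

```text
t: 6.85
tool_pos: [0.5967, 0.0906, 0.1332]
orientation: [0.379, 2.427, -0.143]
force: [-0.4, 0.1, -4.2]
opening: 0.0575
gripper_force: 25.0
```

```bash
python3 - <<'E'
from kin import *
s=robot.read_state();print(np.round(s['tool_pos'],4),np.round(s['q'],2))
snap('wrist','w2');W=cloud('wrist','w2')
print(robot.recognise('wrist','anvil')[:2])
P=W.reshape(-1,3);d=P[:,:2]-[.617,-.0915]
m=(np.hypot(*d.T)<.058)&(P[:,2]>.041)&(P[:,2]<.049);Q=P[m];print(len(Q),Q.min(0),Q.max(0),cv2.minEnclosingCircle((Q[:,:2]*1000).astype(np.float32)))
for p in([.60,.09,.11],[.617,-.0915,.1]): plan(p,R2(-18,40).as_matrix())
E
```

```text
[0.5967 0.0906 0.1332] [ 0.29 -0.23  2.18 -0.6   0.69 -0.6 ]
[{'uv': [109.5, 185.4], 'confidence': 0.97}]
3196 [ 0.57543371 -0.13227093  0.04101269] [ 0.65987019 -0.04750261  0.0466174 ] ((617.148193359375, -89.49590301513672), 43.2020149230957)
delta [0.0149 0.0002 0.0213] [ 0.0004 -0.005   0.0063]
delta [-0.0332 -0.1675  0.0751] [ 0.0004 -0.005   0.0063]
```

View pics/w2.png

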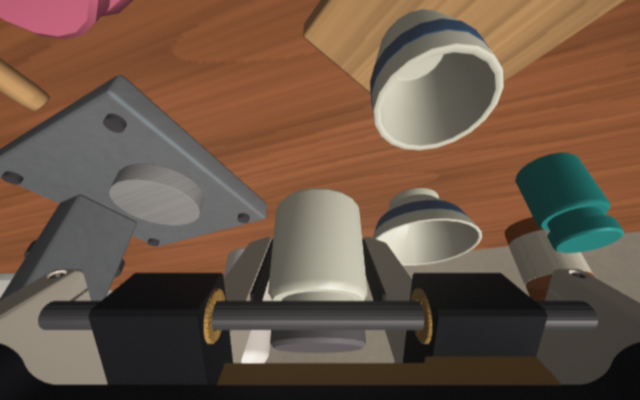

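The wrist picture shows the jar upright in the grip at (317,245) and the anvil's disc at (155,193), with nothing between them. Anvil centre is about (0.617, -0.091).

Emit:
{"api": "move_arm", "payload": {"deltas": [0.018, 0, 0.024, 0, -0.003, 0.003, 0.4, 0.015, -0.03, 0.034, 0, -0.003, 0.003, 0.4, 0.006, -0.06, 0.043, 0, -0.003, 0.003, 0.4, -0.004, -0.09, 0.052, 0, -0.003, 0.003, 0.4, -0.014, -0.12, 0.061, 0, -0.003, 0.003, 0.4, -0.024, -0.145, 0.069, 0, -0.003, 0.003, 0.4, -0.033, -0.1675, 0.075, 0, -0.003, 0.003, 0.4, -0.033, -0.1675, 0.075, 0, -0.003, 0.003, 0.4, -0.033, -0.1675, 0.075, 0, -0.003, 0.003, 0.4]}}

```text
t: 8.07
tool_pos: [0.6169, -0.092, 0.1018]
orientation: [0.385, 2.417, -0.14]
force: [-0.2, 0.1, -3.2]
opening: 0.0575
gripper_force: 25.0
```

```bash
python3 - <<'E'
from kin import *
s=robot.read_state();print(np.round(s['tool_pos'],4),np.round(s['q'],2),s['force'])
for z in(.1,.09,.081):plan([.617,-.091,z],R2(-18,40).as_matrix())
E
```

```text
[ 0.6169 -0.092   0.1018] [-0.18 -0.22  2.24 -0.21  0.44 -1.27] [-0.24453585  0.05493815 -3.18097548]
delta [0.0013 0.001  0.0013] [-0.0009  0.0015 -0.0011]
delta [0.0078 0.001  0.0089] [-0.0009  0.0015 -0.0011]
delta [0.0136 0.001  0.0158] [-0.0009  0.0015 -0.0011]
```

Emit:
{"api": "move_arm", "payload": {"deltas": [0.004, 0.001, 0.0045, 0, 0.001, 0, 0.4, 0.008, 0.001, 0.009, 0, 0.001, 0, 0.4, 0.011, 0.001, 0.0125, 0, 0.001, 0, 0.4, 0.0135, 0.001, 0.0155, 0, 0.001, 0, 0.4, 0.0135, 0.001, 0.0155, 0, 0.001, 0, 0.4, 0.0135, 0.001, 0.0155, 0, 0.001, 0, 0.4]}}

```text
t: 8.82
tool_pos: [0.6171, -0.0907, 0.0809]
orientation: [0.385, 2.418, -0.139]
force: [0.5, 1.4, -2.9]
opening: 0.0576
gripper_force: 25.0
```

```bash
python3 - <<'E'
from kin import *
s=robot.read_state();print(np.round(s['tool_pos'],4),np.round(s['q'],2),s['force'],s['t'])
snap('wrist','w3');snap('side','s3');W=cloud('side','s3')
a=cv2.imread('pics/side0.png')
x=cv2.resize(cv2.imread('pics/s3.png')[140:290,300:460],(560,525),interpolation=cv2.INTER_CUBIC);cv2.imwrite('pics/s3c.png',x)
E
```

```text
[ 0.6171 -0.0907  0.0809] [-0.18 -0.18  2.25 -0.24  0.39 -1.24] [ 0.53273661  1.39056488 -2.93397593] 8.825
```

View pics/w3.png

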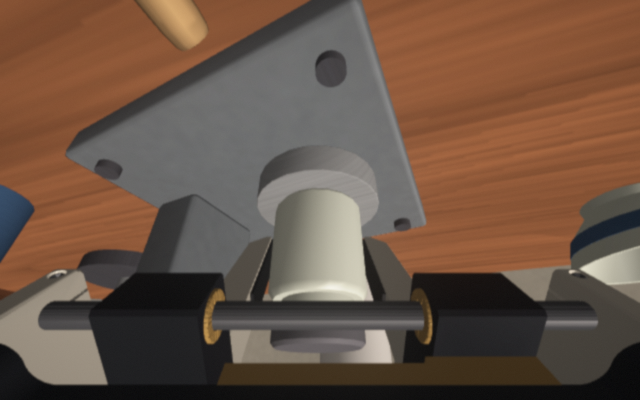

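The jar stands centred over the anvil at (318,200) but is still hanging from the gripper, so I lower it in small steps.

Emit:
{"api": "move_arm", "payload": {"deltas": [0.0006, 0, 0.0008, 0, 0, 0, 0.4, 0.0006, 0, 0.0008, 0, 0, 0, 0.4, 0.0006, 0, 0.0008, 0, 0, 0, 0.4]}}

```text
t: 9.3
tool_pos: [0.6177, -0.0909, 0.0808]
orientation: [0.385, 2.417, -0.14]
force: [-6.1, 0.9, 5.0]
opening: 0.0575
gripper_force: 25.0
```

Emit:
{"api": "move_arm", "payload": {"deltas": [0.0006, 0, 0.0008, 0, 0, 0, 0.4, 0.0006, 0, 0.0008, 0, 0, 0, 0.4, 0.0006, 0, 0.0008, 0, 0, 0, 0.4]}}

```text
t: 9.68
tool_pos: [0.6184, -0.091, 0.0808]
orientation: [0.385, 2.415, -0.14]
force: [-6.6, 1.4, 8.5]
opening: 0.0581
gripper_force: 25.0
```

The jar has made contact with the anvil. Release and back off along the tool.

Emit:
{"api": "move_arm", "payload": {"deltas": [0, 0, 0, 0, 0, 0, 0.65, 0, 0, 0, 0, 0, 0, 0.72, 0, 0, 0, 0, 0, 0, 0.8, 0, 0, 0, 0, 0, 0, 0.86, 0, 0, 0, 0, 0, 0, 0.86, 0, 0, 0, 0, 0, 0, 0.86]}}

```text
t: 10.42
tool_pos: [0.6171, -0.0908, 0.0788]
orientation: [0.385, 2.418, -0.139]
force: [-0.9, -0.2, 1.1]
opening: 0.08
gripper_force: 0.0
```

```bash
cat >> kin.py <<'E'
YAW=np.radians(6);PX=np.array([np.cos(YAW),np.sin(YAW),0]);PY=np.array([-np.sin(YAW),np.cos(YAW),0])
PIV=np.array([.617,-.091,.19])+.002*PX-.188*PY
def bar(al): b=np.radians(80)-al*np.radians(69)/1.2; return PIV+.15*(-np.cos(b)*PX+np.array([0,0,np.sin(b)]))
def RL(t,f=0,yaw=6):
    R=R2(yaw,t); return R*e('z',np.pi/2*(1-2*f))
E
python3 - <<'E'
from kin import *
s=robot.read_state();p=s['tool_pos'];z=Ro.from_rotvec(s['orientation']).as_matrix()[:,2];print(p,s['opening'],s['force'])
for d in(.05,.09,.12): b=ik(p-d*z,Ro.from_rotvec(s['orientation']),s['q']);print(d,b[2]<1e-6,np.round(b[1],2))
print('bar',bar(0),bar(1.2))
for f in(0,1):
 for t in(0,10,20,30,40):
  R=RL(t,f); zz=R.as_matrix()[:,2]; q=None;o=[]
  for P in(bar(0)-.09*zz,bar(0),bar(.6),bar(1.2)):
   b=ik(P,R,q if q is not None and 0 else None);q=b[1];o.append((bool(b[2]<1e-6),round(b[3],2),np.round(b[1],2).tolist()))
  print(f,t,o)
E
```

```text
[ 0.61706371 -0.09079144  0.07881107] 0.08001585972474752 [-0.93631667 -0.17522014  1.05059383]
0.05 True [-0.16 -0.34  2.3  -0.21  0.5  -1.27]
0.09 True [-0.15 -0.49  2.35 -0.19  0.6  -1.29]
0.12 True [-0.14 -0.61  2.38 -0.18  0.69 -1.3 ]
bar [ 0.61273586 -0.28048374  0.33772116] [ 0.49220294 -0.29315226  0.21862135]
0 0 [(True, np.float64(0.82), [-0.5, 0.34, 0.9, 0.0, 1.91, -0.61]), (True, np.float64(0.99), [-0.5, 0.31, 1.09, 0.0, 1.74, -0.61]), (True, np.float64(1.02), [-0.58, 0.13, 1.37, 0.0, 1.64, -0.68]), (True, np.float64(0.92), [-0.63, 0.07, 1.58, 0.0, 1.5, -0.73])]
0 10 [(True, np.float64(1.0), [-0.58, 0.14, 1.14, 0.11, 1.73, -0.66]), (True, np.float64(1.05), [-0.56, 0.16, 1.28, 0.11, 1.57, -0.66]), (True, np.float64(0.88), [-0.65, -0.01, 1.53, 0.12, 1.5, -0.76]), (True, np.float64(0.78), [-0.71, -0.07, 1.72, 0.13, 1.37, -0.83])]
0 20 [(True, np.float64(0.85), [-0.67, -0.04, 1.36, 0.24, 1.57, -0.75]), (True, np.float64(0.91), [-0.63, 0.02, 1.45, 0.24, 1.41, -0.74]), (True, np.float64(0.75), [-0.74, -0.14, 1.67, 0.26, 1.37, -0.86]), (True, np.float64(0.64), [-0.8, -0.18, 1.86
[... 1191 characters left out ...]
63, 0.02, 1.45, 0.23, 1.41, 2.4]), (True, np.float64(0.38), [-0.74, -0.14, 1.67, 0.26, 1.37, 2.28]), (True, np.float64(0.49), [-0.8, -0.18, 1.86, 0.29, 1.26, 2.17])]
1 30 [(True, np.float64(0.39), [-0.78, -0.19, 1.56, 0.4, 1.43, 2.27]), (True, np.float64(0.38), [-0.71, -0.1, 1.62, 0.39, 1.27, 2.28]), (True, np.float64(0.52), [-0.83, -0.24, 1.82, 0.44, 1.27, 2.14]), (True, np.float64(0.52), [-0.91, -0.27, 1.98, 0.48, 1.18, 2.0])]
1 40 [(True, np.float64(0.54), [-0.89, -0.32, 1.75, 0.59, 1.33, 2.12]), (True, np.float64(0.54), [-0.79, -0.19, 1.77, 0.58, 1.15, 2.12]), (True, np.float64(0.55), [-0.93, -0.33, 1.95, 0.64, 1.19, 1.96]), (True, np.float64(0.4), [-1.02, -0.33, 2.1, 0.69, 1.14, 1.79])]
```

Emit:
{"api": "move_arm", "payload": {"deltas": [0, 0, -0.01, 0, 0, 0, 0.86, 0, 0, -0.03, 0, 0, 0, 0.86, 0, 0, -0.06, 0, 0, 0, 0.86, 0, 0, -0.09, 0, 0, 0, 0.86, 0, 0, -0.12, 0, 0, 0, 0.86, 0, 0, -0.12, 0, 0, 0, 0.86, 0, 0, -0.12, 0, 0, 0, 0.86]}}

```text
t: 11.3
tool_pos: [0.5439, -0.0669, 0.1706]
orientation: [0.385, 2.418, -0.139]
force: [0.2, -0.5, 0.2]
opening: 0.0797
gripper_force: 0.0
```

```bash
python3 - <<'E'
from kin import *
s=robot.read_state();p=s['tool_pos'];R0=Ro.from_rotvec(s['orientation']);print(np.round(p,4),s['t'])
snap('side','s4');snap('scene','c4')
cv2.imwrite('pics/s4c.png',np.hstack([cv2.resize(cv2.imread('pics/'+f)[a:a+130,b:b+100],(400,520),interpolation=cv2.INTER_CUBIC) for f,a,b in(('s4.png',150,345),('c4.png',120,225))]))
R=RL(40);zz=R.as_matrix()[:,2];A=bar(0)-.1*zz
for P in([.52,-.09,.42],A+[0,0,.03],A):
  b=ik(P,R);print(np.round(P,3),b[2]<1e-6,np.round(b[1],2)); plan(P,R.as_matrix())
b=ik([.52,-.08,.4],R0,s['q']);print(b[2],np.round(b[1],2))
plan([.52,-.08,.4])
E
```

```text
[ 0.5439 -0.0669  0.1706] 11.3
[ 0.52 -0.09  0.42] True [-0.55 -0.73  2.    0.42  1.31 -0.65]
delta [-0.1491 -0.0291 -0.2021] [-0.2044  0.2013  1.2383]
[ 0.549 -0.287  0.444] True [-0.9  -0.33  1.69  0.58  1.39 -1.  ]
delta [-0.2328 -0.2076 -0.1639] [-0.2044  0.2013  1.2383]
[ 0.549 -0.287  0.414] True [-0.9  -0.33  1.74  0.59  1.35 -1.03]
delta [-0.2136 -0.2076 -0.1409] [-0.2044  0.2013  1.2383]
6.060592758351157e-16 [-0.19 -0.78  2.07 -0.08  1.17 -1.44]
delta [-0.1339 -0.0196 -0.1887] [0. 0. 0.]
```

View pics/s4c.png

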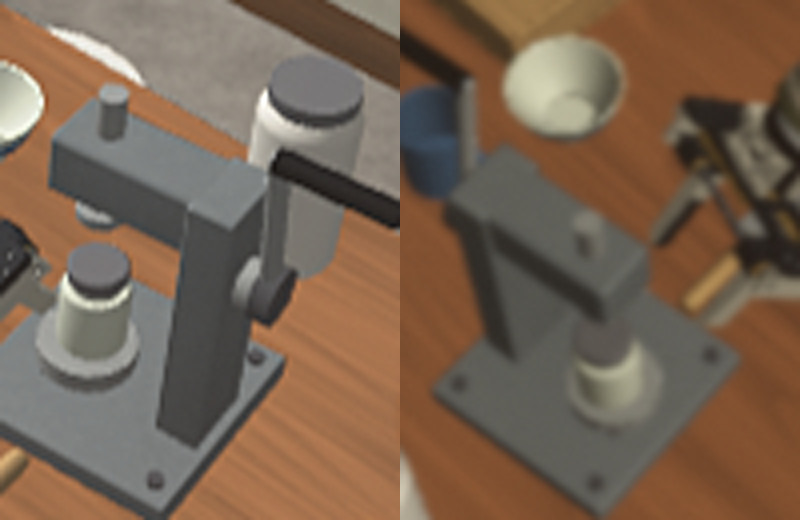

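In the crop the jar stands upright in the middle of the anvil with the lid still perched, at (98,310) in the left half. The bar is free at the upper right. Now up and across to the lever.

Emit:
{"api": "move_arm", "payload": {"deltas": [-0.022, -0.003, -0.031, 0, 0, 0, 1, -0.055, -0.008, -0.078, 0, 0, 0, 1, -0.088, -0.013, -0.125, 0, 0, 0, 1, -0.12, -0.018, -0.165, -0.02, 0.02, 0.12, 1, -0.14, -0.022, -0.19, -0.05, 0.05, 0.29, 1, -0.149, -0.029, -0.2, -0.078, 0.077, 0.47, 1, -0.165, -0.06, -0.195, -0.107, 0.106, 0.65, 1, -0.185, -0.1, -0.185, -0.136, 0.134, 0.82, 1, -0.205, -0.14, -0.177, -0.165, 0.162, 1, 1, -0.22, -0.175, -0.17, -0.19, 0.185, 1.15, 1, -0.233, -0.207, -0.164, -0.2044, 0.2013, 1.2383, 1, -0.233, -0.207, -0.164, -0.2044, 0.2013, 1.2383, 1]}}

```text
t: 12.9
tool_pos: [0.5486, -0.2899, 0.4427]
orientation: [1.738, 1.919, 0.701]
force: [-0.9, 0.1, -0.5]
opening: 0.093
gripper_force: 0.0
```

```bash
python3 - <<'E'
from kin import *
s=robot.read_state();print(np.round(s['tool_pos'],4),s['t'],np.round(s['q'],2))
snap('wrist','w5');W=cloud('wrist','w5');P=W.reshape(-1,3)
print(robot.recognise('wrist','lever_bar')[:2])
m=(np.linalg.norm(P-bar(0),axis=1)<.075)&(P[:,2]>.318);Q=P[m]
print(len(Q),np.round(np.percentile(Q,[1,50,99],axis=0),4).tolist())
print(cv2.minAreaRect((Q[:,:2]*1000).astype(np.float32)),bar(0))
R=RL(40)
for d in(.03,0): plan(bar(0)-d*R.as_matrix()[:,2],R.as_matrix())
E
```

```text
[ 0.5486 -0.2899  0.4427] 12.9 [-0.9  -0.31  1.67  0.58  1.39 -0.99]
[{'uv': [294.4, 171.0], 'confidence': 0.9}]
1783 [[0.6019, -0.3247, 0.3206], [0.6111, -0.2719, 0.3451], [0.6261, -0.23, 0.3487]]
((615.7259521484375, -277.4889221191406), (19.59996795654297, 97.32057189941406), 7.9878764152526855) [ 0.61273586 -0.28048374  0.33772116]
delta [-0.0002 -0.0193  0.0928] [-0.     -0.0009 -0.0013]
delta [-0.0002 -0.0193  0.1228] [-0.     -0.0009 -0.0013]
```

View pics/w5.png

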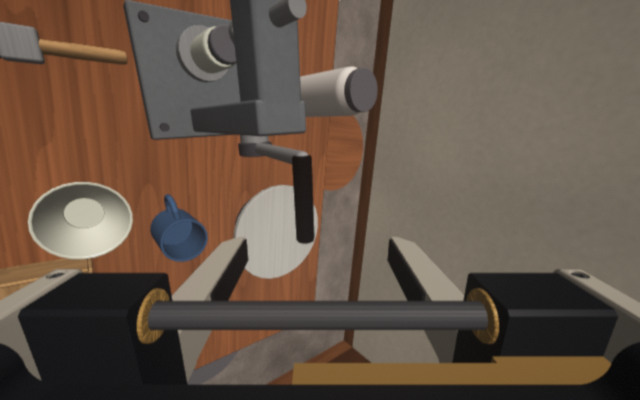

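The bar shows at (303,198) in the wrist picture, from (303,155) to (305,240), and the space around it is free. I correct the model by its measured centre and go in.

```bash
cat >> kin.py <<'E'
PIV=PIV+np.array([.615,-.278,.338])-bar(0)
E
python3 - <<'E'
from kin import *
R=RL(40);z=R.as_matrix()[:,2]
for d in(.04,-.005): plan(bar(0)-d*z,R.as_matrix())
E
```

```text
delta [ 0.0021 -0.0172  0.0842] [-0.     -0.0009 -0.0013]
delta [ 0.002  -0.0172  0.1292] [-0.     -0.0009 -0.0013]
```

Emit:
{"api": "move_arm", "payload": {"deltas": [0.001, -0.0172, 0.03, 0, 0, 0, 1, 0.001, -0.0172, 0.06, 0, 0, 0, 1, 0.001, -0.0172, 0.085, 0, 0, 0, 1, 0.001, -0.0172, 0.1, 0, 0, 0, 1, 0.001, -0.0172, 0.115, 0, 0, 0, 1, 0.001, -0.0172, 0.128, 0, 0, 0, 1, 0.001, -0.0172, 0.128, 0, 0, 0, 1, 0.001, -0.0172, 0.128, 0, 0, 0, 1]}}

```text
t: 14.0
tool_pos: [0.6178, -0.2785, 0.3377]
orientation: [1.729, 1.921, 0.701]
force: [-0.0, 0.3, -0.3]
opening: 0.0928
gripper_force: 0.0
```

```bash
python3 - <<'E'
from kin import *
R=RL(40);z=R.as_matrix()[:,2];s=robot.read_state();print(s['tool_pos'],s['force'])
plan(bar(0)+.005*z,R.as_matrix())
snap('wrist','w6')
for i in range(1,15): 
    b=ik(bar(.09*i)+.005*z,R);print(round(.09*i,2),b[2]<1e-6,np.round(R.inv().apply(bar(.09*i)-bar(0)),4))
E
```

```text
[ 0.61779487 -0.27852585  0.3377207 ] [-0.04754418  0.33049019 -0.32882272]
delta [ 0.0008 -0.0019  0.003 ] [0.0023 0.0007 0.0006]
0.09 True [-0.     -0.012  -0.0062]
0.18 True [-0.     -0.0246 -0.0114]
0.27 True [ 0.     -0.0375 -0.0153]
0.36 True [ 0.     -0.0508 -0.0181]
0.45 True [-0.     -0.0642 -0.0197]
0.54 True [-0.     -0.0777 -0.0201]
0.63 True [ 0.     -0.0913 -0.0192]
0.72 True [ 0.     -0.1046 -0.0171]
0.81 True [-0.     -0.1178 -0.0139]
0.9 True [-0.     -0.1306 -0.0094]
0.99 True [-0.     -0.1429 -0.0038]
1.08 True [-0.     -0.1547  0.0028]
1.17 True [-0.     -0.1658  0.0105]
1.26 True [-0.     -0.1762  0.0192]
```

View pics/w6.png

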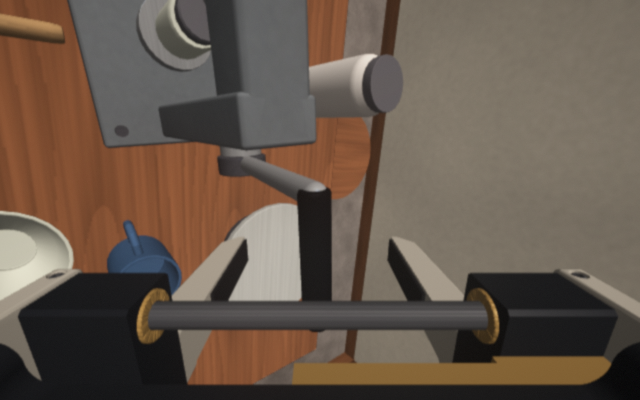

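The bar at (315,255) lies midway between the open fingers. Closing on it.

Emit:
{"api": "move_arm", "payload": {"deltas": [0, 0, 0, 0, 0, 0, 0.7, 0, 0, 0, 0, 0, 0, 0.4, 0, 0, 0, 0, 0, 0, 0.25, 0, 0, 0, 0, 0, 0, 0.1, 0, 0, 0, 0, 0, 0, 0, 0, 0, 0, 0, 0, 0, 0, 0, 0, 0, 0, 0, 0, 0, 0, 0, 0, 0, 0, 0, 0], "squeeze": 45}}

```text
t: 15.05
tool_pos: [0.6174, -0.2784, 0.3367]
orientation: [1.73, 1.922, 0.7]
force: [-4.8, 0.8, 0.7]
opening: 0.0189
gripper_force: 45.0
```

Emit:
{"api": "move_arm", "payload": {"deltas": [0, -0.006, -0.003, 0, 0, 0, 0, 0, -0.012, -0.006, 0, 0, 0, 0, 0, -0.0246, -0.0114, 0, 0, 0, 0, 0, -0.0375, -0.0153, 0, 0, 0, 0, 0, -0.0508, -0.0181, 0, 0, 0, 0, 0, -0.0642, -0.0197, 0, 0, 0, 0, 0, -0.0777, -0.02, 0, 0, 0, 0, 0, -0.0777, -0.02, 0, 0, 0, 0]}}

```text
t: 16.05
tool_pos: [0.547, -0.2872, 0.3078]
orientation: [1.722, 1.916, 0.701]
force: [-6.3, 1.9, 16.2]
opening: 0.019
gripper_force: 45.1
```

```bash
python3 - <<'E'
from kin import *
R=RL(40);s=robot.read_state();print(s['tool_pos'],s['force'],s['wrist_torque'])
print(bar(.54)-bar(0))
for a in np.arange(.63,1.36,.09): print(round(a,2),np.round(R.inv().apply(bar(a)-bar(.54)),4))
E
```

```text
[ 0.54704169 -0.2872012   0.30781131] [-6.31948405  1.85693549 16.21207976] [ 0.34857548 -0.7036113   0.46739842]
[-0.07206344 -0.00757417 -0.03460065]
0.63 [ 0.     -0.0135  0.0009]
0.72 [ 0.     -0.0269  0.0029]
0.81 [ 0.     -0.04    0.0062]
0.9 [ 0.     -0.0528  0.0107]
0.99 [ 0.     -0.0652  0.0162]
1.08 [ 0.     -0.077   0.0229]
1.17 [ 0.     -0.0881  0.0306]
1.26 [ 0.     -0.0985  0.0393]
1.35 [ 0.     -0.1081  0.0489]
```

Emit:
{"api": "move_arm", "payload": {"deltas": [0, -0.0135, 0.001, 0, 0, 0, 0, 0, -0.0269, 0.003, 0, 0, 0, 0, 0, -0.04, 0.006, 0, 0, 0, 0, 0, -0.0528, 0.0105, 0, 0, 0, 0, 0, -0.059, 0.0135, 0, 0, 0, 0, 0, -0.065, 0.0162, 0, 0, 0, 0, 0, -0.071, 0.0195, 0, 0, 0, 0, 0, -0.077, 0.023, 0, 0, 0, 0, 0, -0.083, 0.0267, 0, 0, 0, 0, 0, -0.088, 0.0306, 0, 0, 0, 0, 0, -0.093, 0.035, 0, 0, 0, 0, 0, -0.093, 0.035, 0, 0, 0, 0]}}

```text
t: 17.55
tool_pos: [0.4993, -0.2931, 0.2202]
orientation: [1.723, 1.916, 0.7]
force: [0.7, -0.7, 11.3]
opening: 0.0191
gripper_force: 45.0
```

```bash
cat > lev.py <<'E'
from kin import *
R=RL(40);z=R.as_matrix()[:,2];s=robot.read_state();p=s['tool_pos']
d=(p-np.array([.6174,-.2784,.3367]))+bar(0)-PIV   # bar relative to pivot
x=-d@PX; print('t',s['t'],'r',round(np.hypot(x,d[2]),4),'angle',round((np.radians(80)-np.arctan2(d[2],x)),4),'F',np.round(s['force'],1),np.round(s['wrist_torque'],2),'tcp',np.round(p,4))
E
python3 lev.py; python3 -c "
from h import *
snap('side','s7');im=cv2.imread('pics/s7.png')[140:270,330:440];cv2.imwrite('pics/s7c.png',cv2.resize(im,(508,600),interpolation=cv2.INTER_CUBIC))"
```

```text
t 17.55 r 0.1484 angle 1.1841 F [ 0.7 -0.7 11.3] [-0.17 -1.25 -0.06] tcp [ 0.4993 -0.2931  0.2202]
```

Emit:
{"api": "move_arm", "payload": {"deltas": [0, -0.0035, 0.003, 0, 0, 0, 0, 0, -0.007, 0.006, 0, 0, 0, 0, 0, -0.01, 0.0088, 0, 0, 0, 0, 0, -0.013, 0.0115, 0, 0, 0, 0, 0, -0.013, 0.0115, 0, 0, 0, 0]}}

```text
t: 18.23
tool_pos: [0.5007, -0.2962, 0.2134]
orientation: [1.71, 1.908, 0.7]
force: [-14.2, 9.0, 51.7]
opening: 0.0188
gripper_force: 45.1
```

```bash
python3 lev.py; python3 -c "
from h import *
snap('side','s7');im=cv2.imread('pics/s7.png')[140:270,330:440];cv2.imwrite('pics/s7c.png',cv2.resize(im,(508,600),interpolation=cv2.INTER_CUBIC))"
```

```text
t 18.225 r 0.146 angle 1.2283 F [-14.2   9.   51.7] [ 1.42 -3.61  1.22] tcp [ 0.5007 -0.2962  0.2134]
```

View pics/s7c.png

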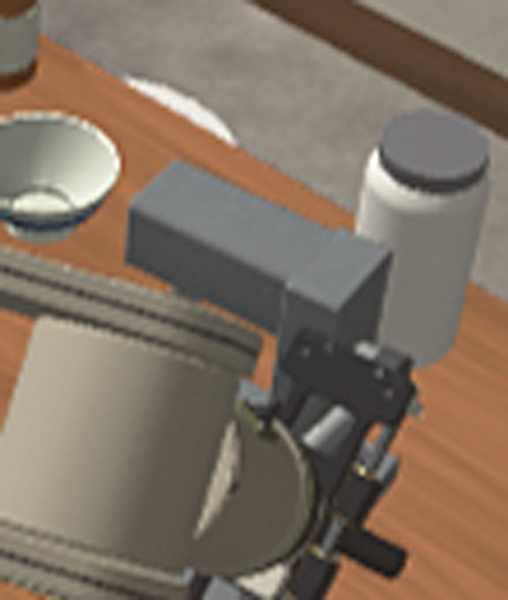

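The force jumped to 52 N and the angle holds at about 1.2, so the lever is on its stop. The ram's rod has sunk into the arm in the crop at (200,165). Now the slow return.

```bash
python3 - <<'E'
from kin import *
R=RL(40)
for g in(np.linspace(1.3,.9,12),np.linspace(.866,.46,12),np.linspace(.425,0,13)):
    g0={0:None}
    ref=np.array([0,-.1065,.0465]) if g[0]>1 else R.inv().apply(bar(g[0]+.035)-bar(.54))
    if g[0]<1: ref=R.inv().apply(bar(.9 if g[0]>.5 else .46)-bar(.54))
    print([np.round(R.inv().apply(bar(a)-bar(.54))-ref,4)[1:].tolist() for a in g])
E
```

```text
[[0.0036, -0.0031], [0.0076, -0.0068], [0.0117, -0.0105], [0.0159, -0.014], [0.0203, -0.0173], [0.0247, -0.0204], [0.0293, -0.0234], [0.034, -0.0263], [0.0388, -0.0289], [0.0437, -0.0314], [0.0486, -0.0337], [0.0537, -0.0358]]
[[0.0048, -0.0018], [0.01, -0.0036], [0.0154, -0.0052], [0.0207, -0.0066], [0.0262, -0.0078], [0.0316, -0.0088], [0.0371, -0.0095], [0.0427, -0.0101], [0.0482, -0.0105], [0.0538, -0.0107], [0.0593, -0.0106], [0.0649, -0.0104]]
[[0.0053, 0.0004], [0.0105, 0.001], [0.0158, 0.0018], [0.0211, 0.0028], [0.0263, 0.004], [0.0314, 0.0053], [0.0365, 0.0069], [0.0416, 0.0086], [0.0465, 0.0105], [0.0515, 0.0126], [0.0563, 0.0148], [0.061, 0.0172], [0.0657, 0.0198]]
```

Emit:
{"api": "move_arm", "payload": {"deltas": [0, 0.0036, -0.0031, 0, 0, 0, 0, 0, 0.0076, -0.0068, 0, 0, 0, 0, 0, 0.0117, -0.0105, 0, 0, 0, 0, 0, 0.0159, -0.014, 0, 0, 0, 0, 0, 0.0203, -0.0173, 0, 0, 0, 0, 0, 0.0247, -0.0204, 0, 0, 0, 0, 0, 0.0293, -0.0234, 0, 0, 0, 0, 0, 0.034, -0.0263, 0, 0, 0, 0, 0, 0.0388, -0.0289, 0, 0, 0, 0, 0, 0.0437, -0.0314, 0, 0, 0, 0, 0, 0.0486, -0.0337, 0, 0, 0, 0, 0, 0.0537, -0.0358, 0, 0, 0, 0]}}

```text
t: 19.77
tool_pos: [0.5157, -0.2923, 0.2628]
orientation: [1.725, 1.912, 0.698]
force: [37.9, -15.6, -16.5]
opening: 0.019
gripper_force: 45.2
```

```bash
python3 lev.py
```

```text
t 19.775 r 0.1483 angle 0.8753 F [ 37.9 -15.6 -16.5] [-2.59 -2.64 -2.05] tcp [ 0.5157 -0.2923  0.2628]
```

Emit:
{"api": "move_arm", "payload": {"deltas": [0, 0.0048, -0.0018, 0, 0, 0, 0, 0, 0.01, -0.0036, 0, 0, 0, 0, 0, 0.0154, -0.0052, 0, 0, 0, 0, 0, 0.0207, -0.0066, 0, 0, 0, 0, 0, 0.0262, -0.0078, 0, 0, 0, 0, 0, 0.0316, -0.0088, 0, 0, 0, 0, 0, 0.0371, -0.0095, 0, 0, 0, 0, 0, 0.0427, -0.0101, 0, 0, 0, 0, 0, 0.0482, -0.0105, 0, 0, 0, 0, 0, 0.0538, -0.0107, 0, 0, 0, 0, 0, 0.0593, -0.0106, 0, 0, 0, 0, 0, 0.0649, -0.0104, 0, 0, 0, 0]}}

```text
t: 21.28
tool_pos: [0.5556, -0.2869, 0.3112]
orientation: [1.729, 1.918, 0.697]
force: [-1.8, -5.1, 4.3]
opening: 0.0189
gripper_force: 45.0
```

```bash
python3 lev.py
```

```text
t 21.275 r 0.1508 angle 0.4516 F [-1.8 -5.1  4.3] [-0.94  0.55 -0.5 ] tcp [ 0.5556 -0.2869  0.3112]
```

Emit:
{"api": "move_arm", "payload": {"deltas": [0, 0.0053, 0.0004, 0, 0, 0, 0, 0, 0.0105, 0.001, 0, 0, 0, 0, 0, 0.0158, 0.0018, 0, 0, 0, 0, 0, 0.0211, 0.0028, 0, 0, 0, 0, 0, 0.0263, 0.004, 0, 0, 0, 0, 0, 0.0314, 0.0053, 0, 0, 0, 0, 0, 0.0365, 0.0069, 0, 0, 0, 0, 0, 0.0416, 0.0086, 0, 0, 0, 0, 0, 0.0465, 0.0105, 0, 0, 0, 0, 0, 0.0515, 0.0126, 0, 0, 0, 0, 0, 0.0563, 0.0148, 0, 0, 0, 0, 0, 0.061, 0.0172, 0, 0, 0, 0]}}

```text
t: 22.78
tool_pos: [0.6131, -0.2792, 0.3362]
orientation: [1.73, 1.921, 0.7]
force: [-3.1, -4.5, 0.7]
opening: 0.019
gripper_force: 45.0
```

```bash
python3 lev.py
```

```text
t 22.775 r 0.1503 angle 0.0294 F [-3.1 -4.5  0.7] [-0.92  1.33 -0.38] tcp [ 0.6131 -0.2792  0.3362]
```

Emit:
{"api": "move_arm", "payload": {"deltas": [0, 0.002, 0.001, 0, 0, 0, 0, 0, 0.0045, 0.0025, 0, 0, 0, 0, 0, 0.0065, 0.0033, 0, 0, 0, 0, 0, 0.0065, 0.0033, 0, 0, 0, 0, 0, 0.0065, 0.0033, 0, 0, 0, 0]}}

```text
t: 23.4
tool_pos: [0.6178, -0.2786, 0.3373]
orientation: [1.732, 1.925, 0.697]
force: [-28.9, -2.0, 9.0]
opening: 0.0186
gripper_force: 45.0
```

```bash
python3 lev.py
```

```text
t 23.4 r 0.1505 angle -0.0029 F [-28.9  -2.    9. ] [-0.39  3.61  0.17] tcp [ 0.6178 -0.2786  0.3373]
```

On the upper stop. I relieve the push a little, open slowly, and withdraw along the tool.

Emit:
{"api": "move_arm", "payload": {"deltas": [0, -0.001, -0.0005, 0, 0, 0, 0, 0, -0.002, -0.001, 0, 0, 0, 0, 0, -0.002, -0.001, 0, 0, 0, 0.25, 0, -0.002, -0.001, 0, 0, 0, 0.4, 0, -0.002, -0.001, 0, 0, 0, 0.7, 0, -0.002, -0.001, 0, 0, 0, 1, 0, -0.002, -0.001, 0, 0, 0, 1, 0, -0.002, -0.001, 0, 0, 0, 1, 0, -0.002, -0.001, 0, 0, 0, 1], "squeeze": 10}}

```text
t: 24.52
tool_pos: [0.6179, -0.2783, 0.3375]
orientation: [1.729, 1.921, 0.701]
force: [0.6, -0.1, 0.2]
opening: 0.0788
gripper_force: 0.0
```

Emit:
{"api": "move_arm", "payload": {"deltas": [0, 0, -0.015, 0, 0, 0, 1, 0, 0, -0.04, 0, 0, 0, 1, 0, 0, -0.07, 0, 0, 0, 1, 0, 0, -0.1, 0, 0, 0, 1, 0, 0, -0.13, 0, 0, 0, 1, 0, 0, -0.15, 0, 0, 0, 1, 0, 0, -0.15, 0, 0, 0, 1]}}

```text
t: 25.4
tool_pos: [0.5213, -0.2891, 0.4552]
orientation: [1.727, 1.918, 0.698]
force: [0.6, 0.6, -0.6]
opening: 0.0934
gripper_force: 0.0
```

```bash
python3 - <<'E'
from kin import *
s=robot.read_state();print(s['t'],s['tool_pos'])
snap('side','s8');snap('scene','c8');snap('wrist','w8')
cv2.imwrite('pics/s8c.png',np.hstack([cv2.resize(cv2.imread('pics/'+f)[a:a+130,b:b+100],(400,520),interpolation=cv2.INTER_CUBIC) for f,a,b in(('s8.png',150,345),('c8.png',120,225))]))
for n,f in(('side','s4'),('side','s8'),('scene','c8'),('side','side0'),('wrist','w8')):
    P=cloud(n,f).reshape(-1,3);m=(np.hypot(P[:,0]-.617,P[:,1]+.091)<.04)&(P[:,2]>.1)&(P[:,2]<.15);Q=P[m]
    if len(Q):print(f,len(Q),np.round(np.percentile(Q[:,2],[50,80,95]),4),'bar',[np.round(P[(np.linalg.norm(P-bar(0),axis=1)<.06)&(P[:,2]>.318)].mean(0),3)])
E
```

```text
25.4 [ 0.52127536 -0.28908872  0.4552036 ]
s4 264 [0.1271 0.1306 0.1325] bar [array([ 0.609, -0.282,  0.341])]
s8 229 [0.1177 0.1208 0.123 ] bar [array([ 0.61 , -0.284,  0.341])]
c8 209 [0.1195 0.1235 0.1253] bar [array([ 0.619, -0.271,  0.342])]
w8 1096 [0.1207 0.1218 0.1226] bar [array([ 0.611, -0.274,  0.343])]
```

View pics/s8c.png

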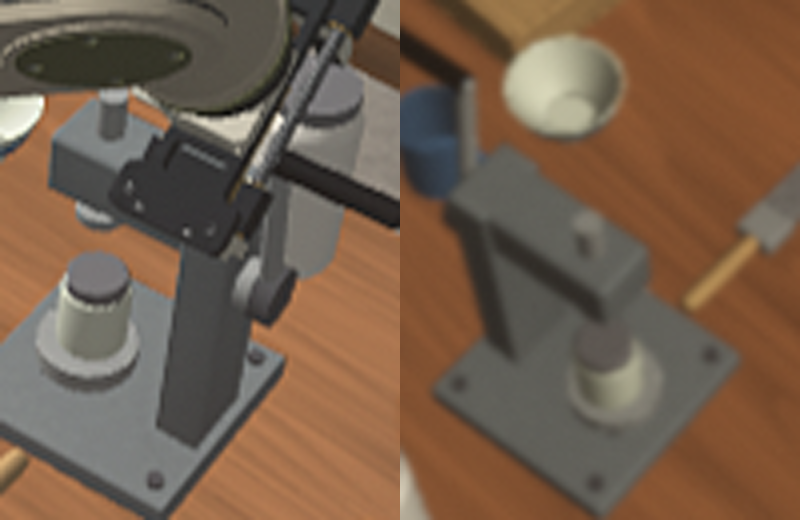

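The lid is home: its top is at 0.121 m, which is 45 + 76 mm. The jar is upright on the anvil, the lever is back at its rest, and nothing else has moved in the crop.

```bash
python3 -c "
from plant import robot
print(robot.close_job())"
```

```text
the job is handed in; nothing more can be done
None
```

The jar stands upright on the anvil with its lid pressed fully home (top at 121 mm), the lever was eased slowly back up to its rest, and the job is handed in at about 25 s.

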